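Hold the spring jaw of the board holder open at the tape mark

TASK

Pull the red tab of the spring-loaded board holder so that its jaw slides away from the circuit board, until the jaw's pointer stands over the strip of yellow tape, and keep it there so that a colleague can take the finished board out and drop the next one in. Finish while still holding the jaw open at the tape; do not let it snap back on the way, and leave the board lying where it is and the screwdriver, screw dish, solder reel and shield cover undisturbed.

Things in the scene. Friction and masses are not known exactly. Their poses are not given: they have to be found in the camera images.
- holder: Board holder screwed to the bench: base plate 280 x 110 x 12 mm, grey end blocks (47 mm high at -x, 42 mm at +x), two guide rods with springs, a blue carriage with the moving jaw and red pull tab, and an aluminium scale rail along its -y side (top 36 mm above the bench). Origin: centre of underside, on the bench. +x is the way the jaw is pulled open, z up. It does not move.
- jaw (a joint): Slide of the blue carriage along the holder's +x, in m: 0 = shut on the board (start), grows as the jaw is pulled away from the board, 0.060 at the end stop. Springs push it shut: about 6 N at 0 plus 140 N per metre (about 12 N at 0.045); let go, it snaps shut. Carriage with tab: 0.3 kg.
- tab (a point): Grip point of the red pull tab, which moves with the jaw: an upright plate 12 mm thick along the holder's x, 40 mm wide along y, 39 to 83 mm above the bench. The point is in the plate's middle, 18 mm below its top edge. Around the plate the carriage top is 39 to 44 mm high; the jaw lip, 47 mm high, begins 46 mm from the tab's middle towards the board.
- pointer (a point): The red needle of the black pointer on the -y side of the carriage (needle 3 mm wide along the holder's x); this point is the needle over the middle of the scale rail, 38 mm above the bench. It moves with the jaw. Axes as the holder's.
- tape: Strip of yellow tape across the scale rail: 8 mm wide along the holder's x, 15 mm long along y. Origin: its centre, on top of the rail (36 mm above the bench). Fixed; it lies 25 to 45 mm from the starting pointer along the holder's +x, differently each time. The pointer stands over it when both agree along the holder's x within half the tape's width.
- board: Finished green circuit board, 90 x 70 x 2 mm, parts up to 11 mm high, 60 g, loose: it lies on four brass support pins 40 mm above the bench and is nipped between the fixed jaw and the spring jaw along its x. When the jaw is drawn off it stays lying on the pins. Origin: centre of its underside.
- screwdriver: Small screwdriver with yellow handle, lying beside the holder along its own x (tip to +x), 174 mm long, 24 mm thick; origin on the bench under its middle. To be left alone.
- dish: Round steel dish with screws, 80 mm across, 18 mm high; origin centre of its underside. To be left alone.
- reel: Solder reel with blue flanges standing on its flange, 56 mm across, 42 mm high; origin centre of its underside. To be left alone.
- shield: Perforated steel shield cover lying on the bench, 55 x 40 x 12 mm; origin centre of its underside. To be left alone.
Mind the look-alikes: they are no part of the job. What is meant by the board is not purple, and is the smaller of those in its own colour.

How it is judged:
By the outcome, as a careful person would: the job done as asked, in the order asked, and still so for the second after the job is handed in, while the arm keeps its last pose, push and grip.
It also fails if it takes over 32 s, if anything falls off the work surface, if the arm or the gripper's body presses on something with over 40 N, if the wrist force passes 120 N, or if a joint passes its speed limit or range.

ROBOT

A 6-joint arm with a two-finger parallel gripper is mounted at the origin on the work surface. World frame = base frame: x ahead of the robot, y to its left, z up, the work surface at z = 0. Lengths are in m, angles in rad, forces in N, time in s.
With the tool pointing down it reaches from about 0.275 to 0.825 m from the base axis. Payload 4.9 kg.
Tool frame: the origin (TCP) lies midway between the tips of the shut fingers; the grasp point (between the pads) lies 19 mm behind it (bot.grip_depth is the distance from the TCP to the grasp point, in m); y points along the fingers, x is the direction in which the jaws open and shut, and the axes are right-handed (so a half turn about y gives the same grasp; the last joint's range is limited). The gripper opens to 85 mm and grips with 20 to 120 N. Pads are 22 mm wide; open, the fingers measure 114 mm over their backs; the gripper's body (76 mm by 85 mm) begins 54 mm behind the grasp point. The pads swing forward as they close: fully open they stand 13 mm farther back than shut.
Start: joints at [1.019, 0.326, -0.193, 1.052, 0, 1.437], TCP at [0.223, 0.503, 0.231] pointing down, gripper open.
Joint ranges: [-2.65, 2.65], [-0.97, 1.79], [-1.3, 1.35], [-1.93, 2.1], [-1.47, 1.37], [-3.14, 3.14]. Speed limits (rad/s): [2.57, 2.57, 3.14, 3.14, 3.14, 3.14].

INTERFACE

Orientations are given as a unit quaternion [w, x, y, z].
In Python, from cell import bot gives the robot as it stands. Calls block until the motion is done:
- bot.move_pose(position, orientation): joint-space move of the TCP to a pose.
- bot.move_linear(position, speed=0.15, rotation=None, until_force=None): straight line of the TCP; rotation=None keeps the orientation; speed is the mean speed in m/s. With until_force (N) it stops when the force on the tool has changed by that much, and returns True; else False.
- bot.goto_joints(angles): joint-space move.
- bot.set_gripper(opening, grasp_force=None): opening from 0.0 (shut) to 1.0 (fully open); grasp_force is the grip in N (None keeps the last); returns when the fingers have stopped.
- bot.wait(seconds).
- bot.solve_ik(position, orientation): joint angles nearest the present ones, or None.
- bot.camera(name): name is "scene" or "side" or "wrist"; returns the picture (420x560x3 uint8, red, green, blue); there is no depth.
- bot.calibration(name): a dict with "mtx" (3x3 intrinsics, pixels), "extrinsics" (4x4, takes a point from world to camera coordinates); the wrist camera has in their place "hand_eye" (4x4, takes a point from camera to tool coordinates, whose origin is the TCP and whose axes are the tool frame's). Camera axes: x right, y down, z forward; pixel columns grow to the right and rows downward; lengths in m; the calibration is good to about 2 mm. The wrist camera is an equidistant fisheye: a pixel r from the principal point sees the ray r / f radians off the axis. A picture is of the moment at which its call begins: read the wrist's pose just before it. calibration takes no time and is no camera call.
A pose or a line that the arm cannot do raises bot.PlanningError and nothing moves.
- bot.close_job(): hands the job in, once; it reports no verdict.
Trained networks look in the newest picture that a camera, given by its name, has taken for a name from the list of things; names that differ only in an ending like _2 or _b are one class to them, and where a whole thing is asked for, a point or a joint stands for the part that bears it (a point fixed in the world has none). Each returns a list of dicts, best first, with "confidence" (0 to 1); they miss things now and then, are a little off and sometimes report something else, mostly with a low value. They report only what shows in the picture. A call takes as long as a camera call. They do not tell look-alikes from the thing itself.
- bot.search_frame(camera, thing): "bbox" ([left, top, width, height] in pixels, round what is visible of it).
Readings, each from a call of its own:
- bot.read_clock(): time.
- bot.read_joint_positions(): joint angles.
- bot.read_joint_vel(): joint speeds.
- bot.read_joint_efforts(): joint torques, N m.
- bot.read_position(): TCP position.
- bot.read_tool_rot(): TCP orientation.
- bot.read_ft_force(): force on the tool from outside, world axes, zero at the start.
- bot.read_moment(): the same for the moment, N m.
- bot.read_gripper_width(): opening from 0.0 (shut) to 1.0 (fully open).
Only numpy, scipy, OpenCV 4.12 (cv2) and the standard library are available. Lean on these libraries where they do the work, as an engineer would, in place of code of your own. Each camera call takes 0.05 s, during which the arm holds its last target.

## Working session

There is one attempt and no reset: what is moved stays moved. The work goes in short steps, each a Python script; the robot and the scene stay as the last script left them, time stands still between calls to the robot, and variables do not carry over. Pictures are saved under pics/ and viewed, and the job is handed in when it is done.

```bash
ls; mkdir -p pics; python3 - <<'E'
from cell import bot
import cv2
for n in ("scene","side","wrist"):
    p,q=bot.read_position(),bot.read_tool_rot()
    im=bot.camera(n); cv2.imwrite(f"pics/{n}0.png",im[:,:,::-1])
    c=bot.calibration(n); print(n,{k:v.round(4).tolist() if hasattr(v,'round') else v for k,v in c.items()})
    for t in ("holder","jaw","tab","pointer","tape","board"):
        print(t,[(d['bbox'],round(d['confidence'],2)) for d in bot.search_frame(n,t)])
print(p,q,bot.read_clock())
E
```

```text
pics
scene {'mtx': [[525.9808, 0.0, 287.8102], [0.0, 525.9808, 213.9357], [0.0, 0.0, 1.0]], 'extrinsics': [[-0.8697, 0.4933, 0.0172, 0.5366], [0.3395, 0.623, -0.7047, -0.0831], [-0.3583, -0.607, -0.7093, 1.0889], [0.0, 0.0, 0.0, 1.0]]}
holder [([203.4, 208.2, 171.9, 126.0], 0.89)]
jaw [([264.4, 235.8, 59.2, 56.6], 0.59)]
tab [([263.7, 235.5, 61.4, 56.0], 0.74)]
pointer [([266.7, 234.1, 62.4, 55.6], 0.62), ([162.7, 206.7, 32.6, 34.2], 0.35)]
tape [([294.7, 291.1, 7.2, 8.7], 0.65)]
board [([226.1, 213.7, 61.5, 45.3], 0.89), ([194.5, 158.4, 61.8, 48.8], 0.62), ([300.3, 151.6, 42.7, 28.0], 0.59), ([189.5, 283.7, 51.8, 41.3], 0.24)]
side {'mtx': [[384.0166, 0.0, 279.1341], [0.0, 384.0166, 216.2284], [0.0, 0.0, 1.0]], 'extrinsics': [[0.8535, -0.521, 0.0058, -0.5538], [-0.3311, -0.551, -0.766, 0.2144], [0.4023, 0.6519, -0.6428, 0.6327], [0.0, 0.0, 0.0, 1.0]]}
holder [([206.3, 190.5, 128.6, 86.5], 0.67)]
jaw [([240.1, 197.6, 44.6, 42.9], 0.86), ([181.6, 236.6, 68.4, 35.0], 0.67)]
tab [([239.1, 194.6, 47.4, 45.8], 0.91)]
pointer [([238.3, 197.6, 46.6, 44.9], 0.81)]
tape []
board [([270.1, 218.8, 46.8, 30.0], 0.91), ([307.0, 289.2, 64.1, 67.7], 0.84), ([195.7, 326.7, 60.1, 46.8], 0.64)]
wrist {'mtx': [[325.1923, 0.0, 282.398], [0.0, 325.1923, 211.2019], [0.0, 0.0, 1.0]], 'hand_eye': [[1.0, -0.0001, 0.0002, -0.0001], [-0.0002, -0.3241, 0.946, -0.142], [0.0, -0.946, -0.3241, 0.0835], [0.0, 0.0, 0.0, 1.0]]}
holder [([111.9, 397.7, 46.1, 19.9], 0.94)]
jaw []
tab []
pointer []
tape []
board [([10.7, 364.1, 28.8, 29.2], 0.73)]
[0.22313413 0.50271765 0.2313026 ] [ 0.59281444 -0.59280731 -0.38546163  0.38544761] 1.05
```

View images.

View pics/scene0.png

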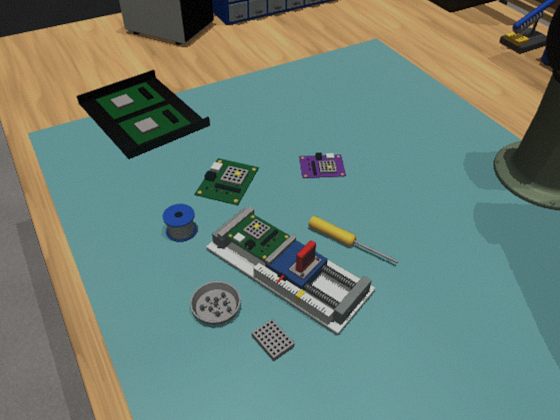

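View pics/side0.png

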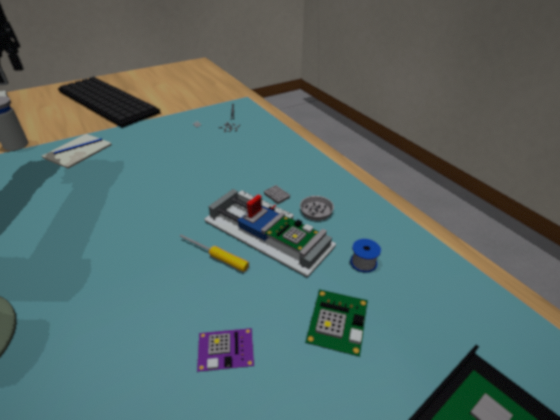

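```bash
python3 - <<'E'
import cv2
a=cv2.imread('pics/scene0.png')[195:345,190:390]; cv2.imwrite('pics/c1.png',cv2.resize(a,None,fx=4,fy=4,interpolation=cv2.INTER_CUBIC))
a=cv2.imread('pics/side0.png')[180:290,190:350]; cv2.imwrite('pics/c2.png',cv2.resize(a,None,fx=5,fy=5,interpolation=cv2.INTER_CUBIC))
E
```

```text
(no output)
```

View pics/c1.png

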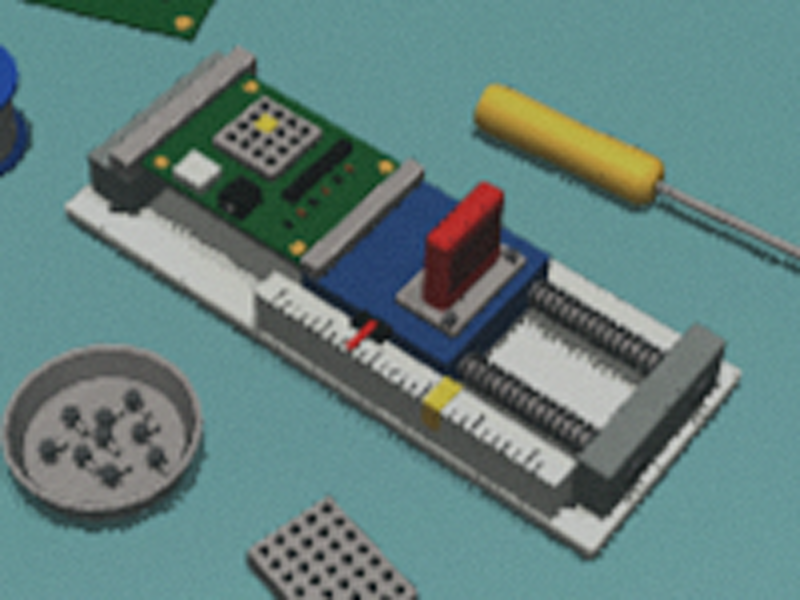

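View pics/c2.png

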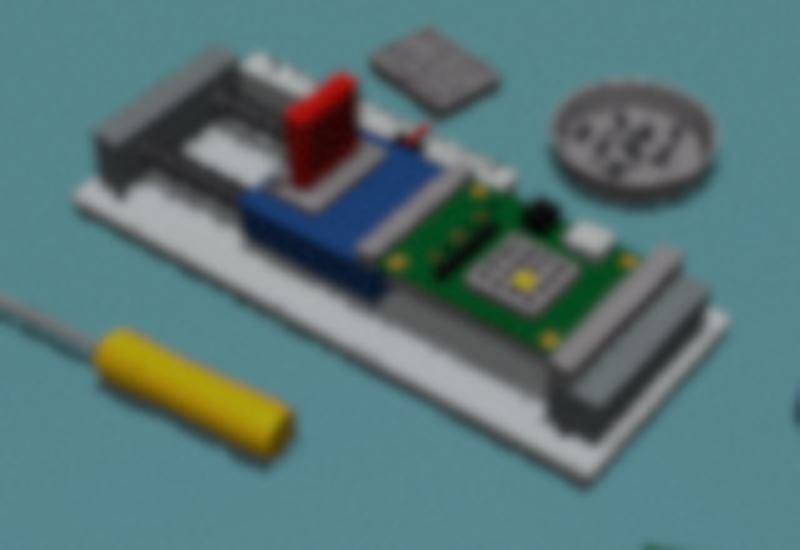

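```bash
cat >h.py <<'E'
from cell import bot
import numpy as np, cv2
from scipy.spatial.transform import Rotation as R
def rot(q): return R.from_quat([q[1],q[2],q[3],q[0]]).as_matrix()
def quat(M):
    q=R.from_matrix(M).as_quat(); return [q[3],q[0],q[1],q[2]]
def ray(n,u,v,pose=None):
    c=bot.calibration(n);K=c['mtx']
    x,y=(u-K[0,2])/K[0,0],(v-K[1,2])/K[1,1]
    if n=='wrist':
        r=np.hypot(x,y); d=np.array([np.sin(r)*x/r,np.sin(r)*y/r,np.cos(r)])
        T=np.eye(4);T[:3,:3]=rot(pose[1]);T[:3,3]=pose[0];T=T@c['hand_eye']
    else:
        d=np.array([x,y,1.]);T=np.linalg.inv(c['extrinsics'])
    return T[:3,3],T[:3,:3]@d
def hit(n,u,v,z,pose=None):
    o,d=ray(n,u,v,pose);return o+d*(z-o[2])/d[2]
def proj(n,P,pose=None):
    c=bot.calibration(n);K=c['mtx']
    if n=='wrist':
        T=np.eye(4);T[:3,:3]=rot(pose[1]);T[:3,3]=pose[0];E=np.linalg.inv(T@c['hand_eye'])
    else:E=c['extrinsics']
    p=E[:3,:3]@P+E[:3,3]
    if n=='wrist':
        t=np.arctan2(np.hypot(p[0],p[1]),p[2]);m=np.hypot(p[0],p[1]);x,y=p[0]/m*t,p[1]/m*t
    else:x,y=p[0]/p[2],p[1]/p[2]
    return np.array([K[0,0]*x+K[0,2],K[1,1]*y+K[1,2]])
E
python3 - <<'E'
from h import *
np.set_printoptions(precision=4,suppress=True)
s=lambda a,b,z:hit('scene',a/4+190-.5,b/4+195-.5,z)
d=lambda a,b,z:hit('side',a/5+190-.5,b/5+180-.5,z)
L,B,Rr=s(67,210,.012),s(592,545,.012),s(740,375,.012)
print('plate',L,B,Rr,np.linalg.norm(B-L),np.linalg.norm(Rr-B))
x=(B-L);print('yaw',np.degrees(np.arctan2(x[1],x[0])), 'ctr',(L+Rr)/2)
b1,b2,b3=d(75,195,.012),d(585,480,.012),d(730,320,.012)
print('side',b1,b2,b3,np.linalg.norm(b2-b1),np.linalg.norm(b3-b2),'yaw',np.degrees(np.arctan2(*(b1-b2)[1::-1])),(b1+b3)/2)
print('tabtop',s(465,213,.083),d(322,100,.083))
print('ptr',s(362,333,.038),'tape',s(444,388,.036))
E
```

```text
plate [ 0.7    -0.1421  0.012 ] [0.5925 0.1098 0.012 ] [0.4952 0.0719 0.012 ] 0.273846724117986 0.10435242543182051
yaw 113.1114923487068 ctr [ 0.5976 -0.0351  0.012 ]
side [0.4924 0.0672 0.012 ] [ 0.5937 -0.1914  0.012 ] [ 0.6961 -0.1499  0.012 ] 0.2776948826196084 0.1104763863154582 yaw 111.38658845416734 [ 0.5943 -0.0414  0.012 ]
tabtop [ 0.5832 -0.0055  0.083 ] [ 0.5796 -0.0109  0.083 ]
ptr [ 0.63   -0.0037  0.038 ] tape [0.6143 0.0341 0.036 ]
```

```bash
python3 - <<'E'
from h import *
np.set_printoptions(precision=4,suppress=True)
print(rot(bot.read_tool_rot()), bot.read_joint_positions())
yaw=np.radians(112);hx=np.array([np.cos(yaw),np.sin(yaw),0])
for s in (1,-1):
    M=np.c_[s*hx,[0,0,-1],np.cross(s*hx,[0,0,-1])]
    for p in ([.581,-.008,.2],[.581,-.008,.05],[.566,.03,.05]): print(s,bot.solve_ik(p,quat(M)))
    if s==-1 and bot.solve_ik([.581,-.008,.2],quat(M)) is not None:
        bot.move_pose([.581,-.008,.19],quat(M))
        p=(bot.read_position(),bot.read_tool_rot());im=bot.camera('wrist');cv2.imwrite('pics/w1.png',im[:,:,::-1])
        np.savez('w1.npz',p=p[0],q=p[1]);print(p)
        for t in ("jaw","tab","pointer","tape"): print(t,[(d['bbox'],round(d['confidence'],2)) for d in bot.search_frame('wrist',t)])
print(bot.read_clock())
E
```

```text
[[ 0.4057 -0.0001 -0.914 ]
 [ 0.914  -0.0001  0.4057]
 [-0.0001 -1.      0.    ]] [ 1.0188  0.3262 -0.1926  1.052   0.      1.4366]
1 [-0.1408  0.4049 -0.1585  1.0074  0.     -0.5247]
1 [-0.1408  0.5594 -0.3351  0.6763  0.     -0.5247]
1 [-0.0773  0.5383 -0.3751  0.6574  0.     -0.4612]
-1 [-0.1408  0.4049 -0.1585  1.0074  0.      2.6168]
-1 [-0.1408  0.5594 -0.3351  0.6763  0.      2.6168]
-1 [-0.0773  0.5383 -0.3751  0.6574  0.      2.6804]
(array([ 0.581 , -0.0071,  0.1901]), array([ 0.5866, -0.5864,  0.395 , -0.3949]))
jaw [([259.2, 137.8, 88.7, 97.0], 0.61)]
tab [([257.1, 137.9, 88.7, 95.6], 0.9)]
pointer [([258.2, 139.6, 88.0, 92.8], 0.84), ([324.1, 20.3, 77.1, 78.4], 0.46)]
tape [([250.7, 135.6, 6.2, 16.5], 0.59), ([195.1, 270.3, 148.6, 28.1], 0.56)]
3.5333
```

View pics/w1.png

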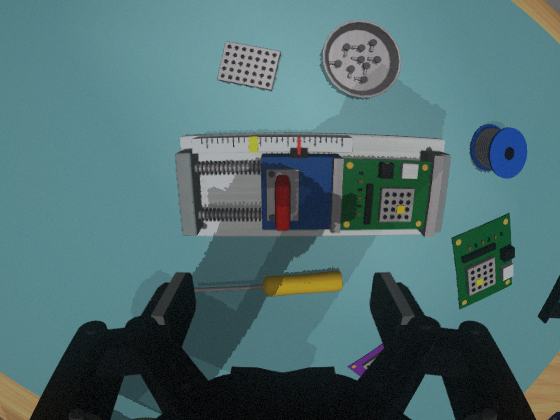

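```bash
python3 - <<'E'
import cv2
a=cv2.imread('pics/w1.png')[125:240,170:330]; cv2.imwrite('pics/c3.png',cv2.resize(a,None,fx=5,fy=5,interpolation=cv2.INTER_CUBIC))
E
```

```text
(no output)
```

View pics/c3.png

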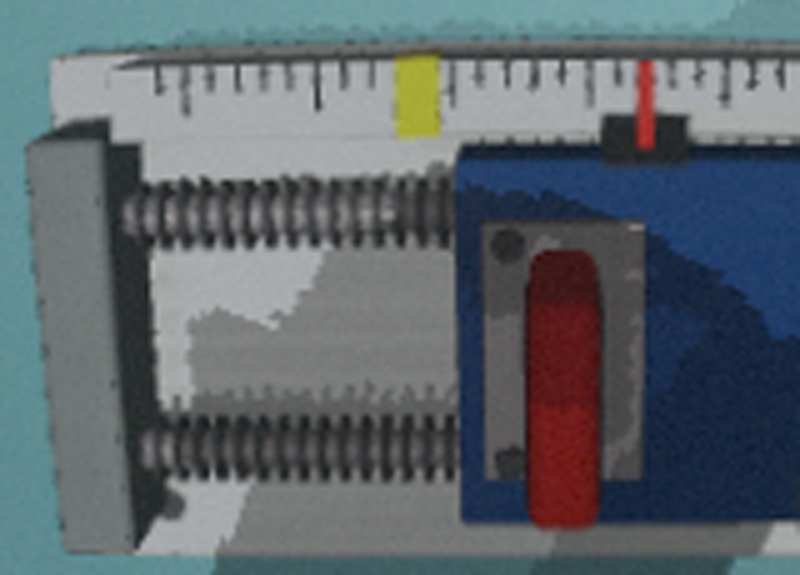

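```bash
python3 - <<'E'
from h import *
np.set_printoptions(precision=4,suppress=True)
f=np.load('w1.npz');P=(f['p'],f['q'])
s=lambda a,b,z:hit('wrist',a/5+170-.4,b/5+125-.4,z,P)
tape,ptr,tab=s(418,97,.036),s(646,95,.038),s(564,413,.083)
print(tape,ptr,tab)
# axis from plate edges: end block top edges & carriage; use rail line corner ticks
for a,b,z in((t) for t in [((462,155),(462,520),.044),((530,310),(530,515),.083),((598,310),(598,515),.083),((455,150),(800,150),.039),((396,133),(438,133),.036)]):
    v=s(*b,z)-s(*a,z);print(np.degrees(np.arctan2(v[1],v[0])),np.linalg.norm(v))
for yaw in (111,112,113):
    y=np.radians(yaw);h=np.array([np.cos(y),np.sin(y),0]);n=np.array([-h[1],h[0],0])
    print(yaw,(tape-ptr)@h,(tape-ptr)@n,(tab-ptr)@h,(tab-ptr)@n)
# bigger baseline: plate lower edge & end blocks in full image
for a,b,z in [((181,236),(440,236),.012),((182,136),(444,139),.012)]:
    v=hit('wrist',*b,z,P)-hit('wrist',*a,z,P);print(np.degrees(np.arctan2(v[1],v[0])),np.linalg.norm(v),hit('wrist',*a,z,P),hit('wrist',*b,z,P))
E
```

```text
[0.6146 0.0353 0.036 ] [ 0.6307 -0.003   0.038 ] [ 0.5825 -0.0065  0.083 ]
-158.9419416794637 0.07011665441542864
-158.28809514338272 0.034848813027390874
-157.53211959648058 0.034848855299545275
-67.64656733714708 0.0629637007249564
-68.55255913892863 0.007748543018380503
111 0.041506107896147136 0.0012887101601904121 0.013975325540670082 0.04618580466197022
112 0.04152227740837071 0.0005641324187577033 0.01477925046549292 0.04593486727878511
113 0.04152579883266035 -0.00016061716287463156 0.015578673487454151 0.045669937690045834
-68.20631553136955 0.29603107626066877 [0.4878 0.0762 0.012 ] [ 0.5977 -0.1986  0.012 ]
-67.69031336206788 0.27395862748341465 [0.5932 0.1074 0.012 ] [ 0.6972 -0.1461  0.012 ]
```

```bash
python3 - <<'E'
from h import *
np.set_printoptions(precision=4,suppress=True)
y=np.radians(112);hx=np.array([np.cos(y),np.sin(y),0])
M=np.c_[-hx,[0,0,-1],np.cross(-hx,[0,0,-1])]
bot.set_gripper(0.5,60)
t=np.array([.5825,-.0065,0])
bot.move_pose(t+[0,0,.14],quat(M))
print(bot.move_linear(t+[0,0,.049],speed=.08,until_force=8),bot.read_position(),bot.read_ft_force())
bot.set_gripper(0.0,60)
print(bot.read_gripper_width(),bot.read_position(),bot.read_ft_force(),bot.read_clock())
p=(bot.read_position(),bot.read_tool_rot())
cv2.imwrite('pics/w2.png',bot.camera('wrist')[:,:,::-1]);np.savez('w2.npz',p=p[0],q=p[1])
cv2.imwrite('pics/s2.png',cv2.resize(bot.camera('scene')[175:345,170:390],None,fx=3.5,fy=3.5,interpolation=cv2.INTER_CUBIC)[:,:,::-1])
print(bot.read_clock())
E
```

```text
False [ 0.583  -0.0065  0.0496] [-0.6762 -0.6098 -0.0917]
0.12929153902547758 [ 0.5826 -0.0061  0.0496] [-0.6108  1.6008  5.8791] 6.0083
6.1083
```

View pics/w2.png

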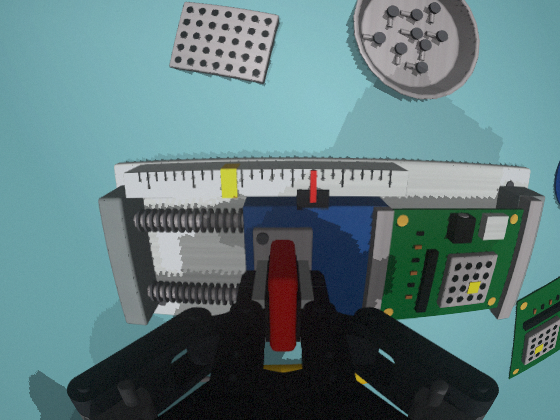

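View pics/s2.png

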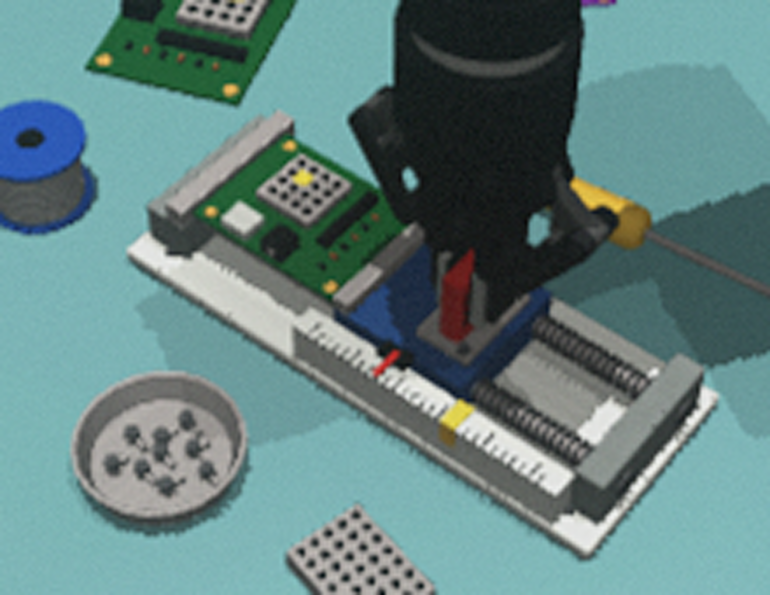

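```bash
python3 - <<'E'
from h import *
np.set_printoptions(precision=4,suppress=True)
y=np.radians(112);hx=np.array([np.cos(y),np.sin(y),0])
p0=np.array(bot.read_position())
bot.move_linear(p0+.0415*hx,speed=.03)
bot.wait(.3)
p=(bot.read_position(),bot.read_tool_rot())
print((p[0]-p0)@hx,p[0]-p0,bot.read_gripper_width(),bot.read_ft_force(),bot.read_clock())
im=bot.camera('wrist')[:,:,::-1];cv2.imwrite('pics/w3.png',im);np.savez('w3.npz',p=p[0],q=p[1])
cv2.imwrite('pics/c4.png',cv2.resize(im[140:340,150:420],None,fx=2.9,fy=2.9,interpolation=cv2.INTER_CUBIC))
cv2.imwrite('pics/s3.png',cv2.resize(bot.camera('scene')[175:345,170:390],None,fx=3.5,fy=3.5,interpolation=cv2.INTER_CUBIC)[:,:,::-1])
E
```

```text
0.03786287175305718 [-0.0143  0.0351  0.    ] 0.13359699579648693 [  2.2627 -10.7549  -0.375 ] 7.95
```

View pics/w3.png

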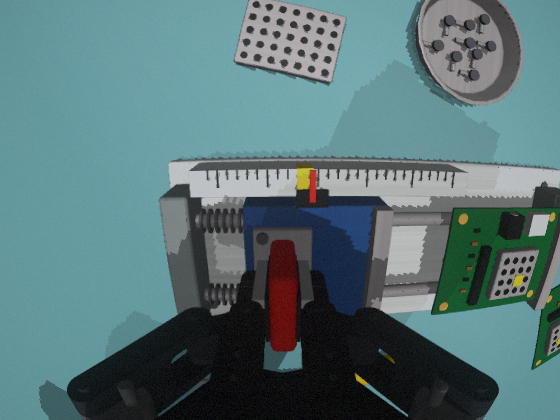

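View pics/c4.png

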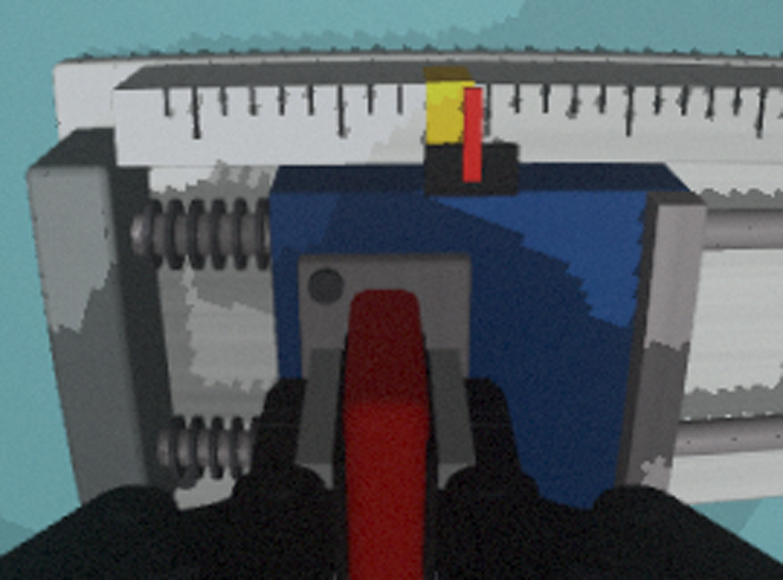

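View pics/s3.png

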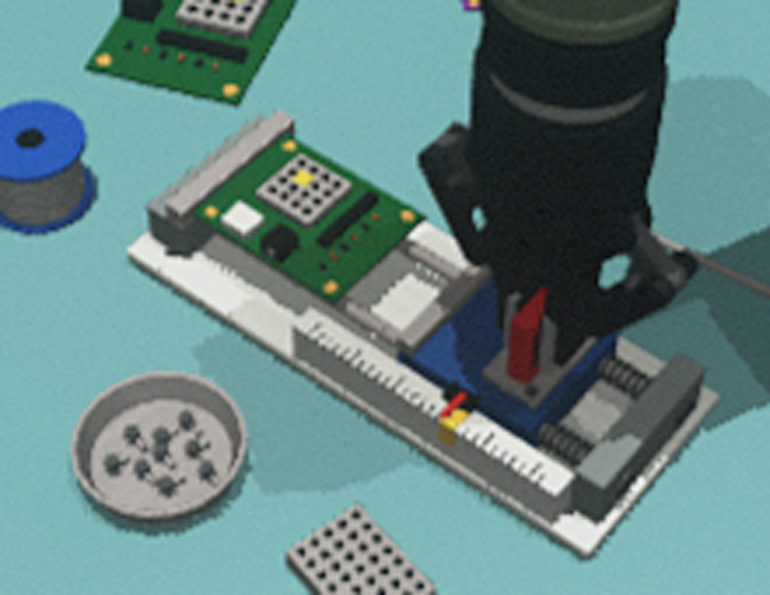

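```bash
python3 - <<'E'
from h import *
np.set_printoptions(precision=4,suppress=True)
y=np.radians(112);hx=np.array([np.cos(y),np.sin(y),0])
p0=np.load('w2.npz')['p']
bot.move_linear(p0+.0457*hx,speed=.02)
bot.wait(.4)
p=(bot.read_position(),bot.read_tool_rot())
print((p[0]-p0)@hx,p[0]-p0,bot.read_gripper_width(),bot.read_ft_force(),bot.read_clock())
im=bot.camera('wrist')[:,:,::-1];np.savez('w4.npz',p=p[0],q=p[1]);cv2.imwrite('pics/w4.png',im)
cv2.imwrite('pics/c5.png',cv2.resize(im[150:250,220:380],None,fx=5,fy=5,interpolation=cv2.INTER_CUBIC))
cv2.imwrite('pics/s4.png',cv2.resize(bot.camera('scene')[175:345,170:390],None,fx=3.5,fy=3.5,interpolation=cv2.INTER_CUBIC)[:,:,::-1])
E
```

```text
0.04202330862452025 [-0.0159  0.0389 -0.    ] 0.13083262258583606 [  3.1347 -10.4056   0.3078] 8.8083
```

View pics/c5.png

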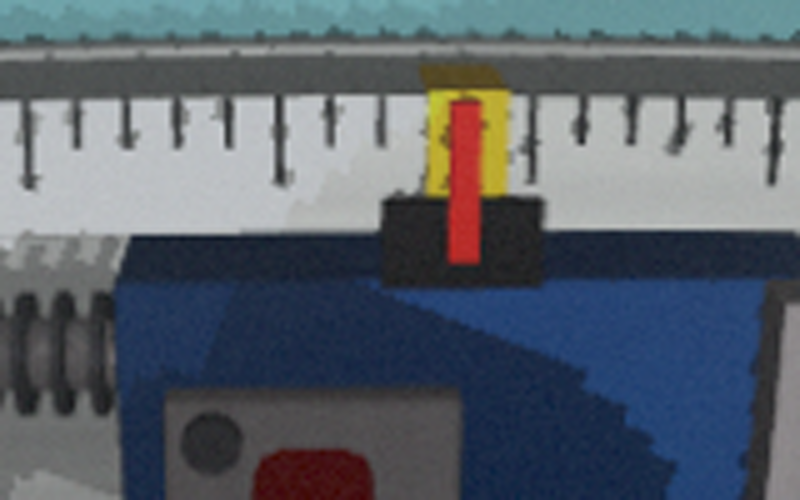

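View pics/s4.png

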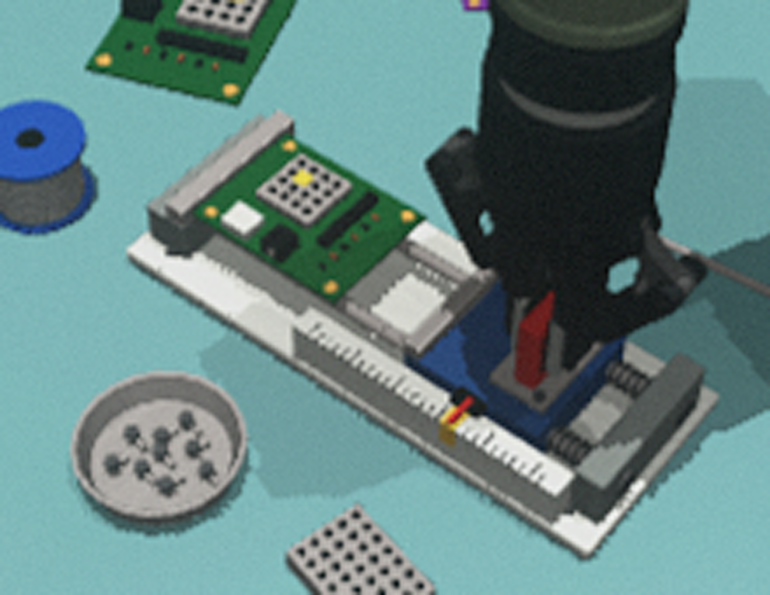

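```bash
python3 - <<'E'
from h import *
a=bot.read_position();bot.wait(.6);b=bot.read_position()
im=bot.camera('wrist')[150:250,220:380,::-1];cv2.imwrite('pics/c6.png',cv2.resize(im,None,fx=5,fy=5,interpolation=cv2.INTER_CUBIC))
hsv=cv2.cvtColor(np.ascontiguousarray(im),cv2.COLOR_BGR2HSV)[18:38]
Y=np.where(cv2.inRange(hsv,(22,150,100),(35,255,255)))[1];Rd=np.where(cv2.inRange(hsv,(0,150,120),(8,255,255)))[1]
print(b-a,Y.min(),Y.max(),np.median(Rd),bot.read_gripper_width(),bot.read_ft_force(),bot.read_clock())
bot.close_job()
E
```

```text
[2.33979150e-05 4.02787081e-06 2.20541622e-05] 86 101 92.5 0.1310884445166378 [  1.29134941 -10.10487248  -0.33135267] 9.5583
the job is handed in; nothing more can be done
```

I pulled the red tab open by about 42 mm and handed the job in at 9.6 s, with the gripper still holding the jaw open at 60 N.

- **Pointer:** in the last wrist picture the needle is at column 92.5 of the crop and the tape spans columns 86 to 101. That puts the needle within about 0.5 mm of the tape's centre.
- **Stability:** the arm drifted less than 0.05 mm over 0.6 s. The grip stayed constant, with about 10 N of spring load on the wrist.
- **Board and other items:** the scene pictures show the board still on its pins. The dish, reel and shield cover look unmoved. The screwdriver was partly hidden by the arm in the last views, so I could not fully check it, but the arm never came near it.
- **Correction along the way:** the first pull stopped about 3.6 mm short because the arm gives under the spring load. A second small pull fixed this, and the jaw was never released.
- **Pose estimates:** the scene and side cameras differed by about 6 mm on the holder and tab positions. I used the wrist-camera measurement, which agreed with the scene camera.

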